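# Unclip the gearbox control box and pull its relay

### The job

Pull the relay from the control box on the gearbox: press in the snap tab of its cover and, with the tab held in, tip the cover up and off its rear lugs without forcing it, and stand the cover rim down on the rubber mat. Then take the plug-in relay out of its socket and lay it in the round parts dish. Set both down without dropping them and leave the other things on the bench alone.

Things in the scene. Friction and masses are not known exactly. Their poses are not given: they have to be found in the camera images.
- box_seat (a point): control box: a black plastic base plate, 78 x 128 mm, fixed on the flank of the aluminium gearbox, which slopes 30 degrees and faces the robot. Point: centre of the plate's upper face. Axes: x up the slope, away from the robot; y to the left along the gearbox; z square out of the slope (30 degrees from vertical, leaning to the robot). Only the keepers stand up beside it in x; a plug stub at its +y end.
- latch_bar (a point): middle of the upper edge of the latch keeper, a bar 44 mm wide on the plate's down-slope edge, 12.5 mm above the plate; the tab's barb hooks under it. Axes as box_seat. Fingertips beside the cover must stay above its height.
- lug_pivot (a point): line (along y of box_seat through this point, 5 mm above the plate) about which the cover tips: under two keeper loops, 11.5 mm high, on the up-slope edge, which hold the two fixed 8 mm lugs of the cover (at y +-30 mm). With the tab held in, tip the tab side up 20 to 30 degrees about this line, then draw the cover 10 to 12 mm back, square to the line and along its tipped rim plane, to unhook. A straight pull leaves the lugs hooked.
- cover_center (a point): grey plastic cover of the control box: shell 56 (x) x 110 (y) x 60 mm, open below, 0.1 kg. Point: its middle, 30 mm above its rim; axes as box_seat while it is on (30 mm along z from box_seat, 2 mm play in x). Snap tab in the middle of its down-slope (-x) wall; its up-slope wall is flat, 28 mm from the point. Pinch along x over thumb pad and up-slope wall: 63 mm wide, 57.5 mm with the tab fully in.
- thumb_pad (a point): middle of the face of the ribbed thumb pad on the snap tab, 24 mm wide (y), 10 mm high, 7 mm proud of the cover's down-slope wall, 35 mm down-slope of cover_center; axes as the cover's. It is to be pressed towards +x, up the slope. Pinching it against the opposite wall, aim within 2 mm of the middle of the pinch, or the tab will not go in far enough.
- snap_tab (a joint): the snap tab, rooted near the cover's roof (24 mm above cover_center): 0 rad = relaxed, latched; 0.22 rad = pressed fully in (thumb pad 5.5 mm in). It clears the latch keeper at 0.13 rad or less; springy: 6 N on the thumb pad to clear, 9 N fully in. Press before lifting: pulling first makes its barb bind. Off its box the cover can be gripped or let go with the tab in any state.
- relay_center (a point): plug-in relay under the cover: black block 16 (x) x 24 (y) x 26 mm with four 5 mm blades below, 35 g; the point is the middle of the block; axes as box_seat while plugged in. It sits loosely (1 mm play, no click) in a socket 22 x 30 mm whose walls stand 12 mm above the plate: the upper 20 mm of the block are free, its top is 32 mm above the plate. Nothing else on the plate stands higher than 13 mm.
- relay_socket (a point): where relay_center is while the relay is plugged in: in the frame of box_seat x 0, y +30, z +19 mm; axes as box_seat
- mat_top (a point): centre of the upper face of the black ribbed rubber mat lying on the bench to one side, 160 (x) x 190 (y) x 4 mm, fixed; axes x, y along its sides, z up. Mat and dish can change sides.
- dish_floor (a point): centre of the inner floor (4 mm above the bench) of the round steel parts dish, held to the bench by its magnet; inner radius 62 mm at the floor and 73 mm at the rim, rim 26 mm above the bench
- gearbox: aluminium gearbox case, about 230 x 450 x 200 mm with its shaft ends, fixed on wooden packers; origin on the bench under the middle of the control box; axes x away from the robot, y left, z up. Its flat top is 163 mm, the control box about 125 mm above the bench
- spanner: flat open/ring spanner, 200 mm long, 8 mm high, lying in front of the gearbox; origin at its middle
- socket: steel drive socket standing upright, 38 mm diameter, 44 mm high, in front of the gearbox; origin at its foot
- bearing: steel bearing ring lying flat, 84 mm outside, 48 mm hole, 22 mm high; origin at the centre of its underside
- hammer: hammer with wooden handle, 300 mm, lying along x; origin under its middle
- synchro_ring: brass synchro ring lying flat, 68 mm outside, 14 mm high; origin at the centre of its underside
Mind the look-alikes: they are no part of the job. What is meant by the part that bears cover_center is not blue, and is the larger of those in its own colour.

How it is judged:
On the way, in this order (a step that is already met when the one before it is completed fails the run):
1. the snap tab is pressed in while the cover is still on (value of joint snap_tab above 0.09 rad and distance between cover_center and box_seat below 0.036 m), for 0.1 s.
2. the cover is off, clear of the box (distance between cover_center and box_seat above 0.1 m), for 0.1 s.
3. the cover stands rim down on the mat, let go (x of cover_center in the frame of mat_top between -0.06 and 0.06 m and y of cover_center in the frame of mat_top between -0.07 and 0.07 m and z of cover_center in the frame of mat_top between 0.025 and 0.036 m and angle between cover_center's own z axis and vertical below 0.12 rad and contact force between the fingers and cover below 0.05 N and linear speed of cover below 0.02 m/s), for 0.3 s.
At the end, for the whole second after the job is handed in: The cover stands rim down on the mat (upright within 7 degrees, its middle within 60 mm in x and 70 mm in y of the mat's middle) and the relay lies in the dish (within 60 mm of its middle, below its rim); both let go and at rest (x of cover_center in the frame of mat_top between -0.06 and 0.06 m and y of cover_center in the frame of mat_top between -0.07 and 0.07 m and z of cover_center in the frame of mat_top between 0.025 and 0.036 m and angle between cover_center's own z axis and vertical below 0.12 rad and linear speed of each of cover, relay below 0.02 m/s and horizontal distance between relay_center and dish_floor below 0.06 m and z of relay_center in the frame of dish_floor below 0.03 m); the robot touches nothing.
It fails at once if a bystander (spanner, socket, bearing, synchro ring, hammer) is pushed more than 40 mm or knocked over (distance of any of spanner, socket, bearing, hammer, synchro_ring from where it was at the start of the episode above 0.04 m or angle between any of spanner, socket, bearing, hammer, synchro_ring's own z axis and vertical above 0.6 rad).
It fails at once if the cover is wrenched off: lifted 3 mm or more from its seat, it pulls on the control box with over 70 N (contact force between cover and gearbox above 70 N and z of cover_center in the frame of box_seat above 0.033 m).
It fails at once if the cover is dropped or flung (faster than 0.8 m/s with no finger on it) (contact force between the fingers and cover below 0.05 N and linear speed of cover above 0.8 m/s).
It fails at once if the relay is dropped or flung (faster than 0.8 m/s with no finger on it) (contact force between the fingers and relay below 0.05 N and linear speed of relay above 0.8 m/s).
It also fails if it takes over 53 s, if anything falls off the work surface, if the arm or the gripper's body presses on something with over 40 N, if the wrist force passes 120 N, or if a joint passes its speed limit or range.

### The arm

A 6-joint arm with a two-finger parallel gripper is mounted at the origin on the work surface. World frame = base frame: x ahead of the robot, y to its left, z up, the work surface at z = 0. Lengths are in m, angles in rad, forces in N, time in s.
With the tool pointing down it reaches from about 0.225 to 0.875 m from the base axis. Payload 3.4 kg.
Tool frame: the origin (TCP) lies between the finger pads; the fingertips stand 11 mm ahead of it and the grasp point (between the pads) lies 8 mm behind it; z points along the fingers, y is the line along which they close (so a half turn about z gives the same grasp; the last joint's range is limited). The gripper opens to 85 mm and grips with 20 to 120 N. Pads are 22 mm wide; open, the fingers measure 114 mm over their backs; the gripper's body (76 mm by 85 mm) begins 54 mm behind the grasp point. The pads swing forward as they close: fully open they stand 13 mm farther back than shut.
Start: joints at [1.19, 0.276, 1.505, -0, 1.361, -0.121], TCP at [0.148, 0.556, 0.242] pointing down, gripper open.
Joint ranges: [-2.89, 2.89], [-0.75, 2.08], [0.22, 2.7], [-1.18, 4.32], [0.11, 2.71], [-2.7, 2.7]. Speed limits (rad/s): [2.57, 2.57, 3.14, 3.14, 3.14, 3.14].

### API

Orientations are given as a unit quaternion [w, x, y, z].
In Python, from rig import manip, imaging gives the robot as it stands. The module is installed in compiled form; this text tells all that it offers.
- The arm moves only by the tool jog_arm, never from a script. Its argument "deltas" is one flat list of numbers, 7 for each row, row after row: the turn, a rotation vector about the world's x, y, z in degrees, then the shift along the world's x, y, z in mm, then the opening, from 0 (shut) to 1 (fully open). In form: [ax, ay, az, tx, ty, tz, gripper, ax, ay, az, tx, ty, tz, gripper, ...]. A call has 1 to 20 rows; each row is the pose to reach, as a shift and turn from the pose commanded when the call began; what a row does not reach only later rows make up. A row lasts 1/10 s, in which the tool goes at most 50 mm and 8.59 degrees, less where a joint would pass 70% of its speed; a pose out of reach is approached as far as the arm can. A call with a gripper value outside its range is refused whole. The fingers move at their own pace and stop on an object; "grip_force" is the grip in N (left out, the last holds). Time passes only in rows, so rows that repeat a pose let the fingers close. It gives the time, the measured TCP pose, the force, the opening and the grip force at its end, in the units of the state.
- manip.get_state(): the state, without advancing time (a new reading comes with each control period).
- imaging.get_image(name): name is "side" or "top"; returns the picture (420x560x3 uint8, blue, green, red); there is no depth.
- imaging.calibration(name): a dict with "mtx" (3x3 intrinsics, pixels), "dist" ([k1, k2, p1, p2, k3] as OpenCV has them; the pictures are not rectified), "cam_to_world" (4x4, takes a point from camera to world coordinates). Camera axes: x right, y down, z forward; pixel columns grow to the right and rows downward; lengths in m; the calibration is good to about 2 mm. A picture is of the moment at which its call begins. calibration takes no time and is no camera call.
- manip.sign_off(): hands the job in; it is judged then, once.
The state is a dict: "clock": time; "qpos": joint angles; "qd": joint speeds; "effort": joint torques, N m; "position": TCP position; "ee_rot": TCP orientation; "contact_force": force on the tool from outside, world axes, zero at the start; "moment": the same for the moment, N m; "width": finger opening in m; "gripper_force": force on a finger pad.
Only numpy, scipy, OpenCV 4.12 (cv2) and the standard library are available. Lean on these libraries where they do the work, as an engineer would, in place of code of your own. Each camera call takes 0.05 s, during which the arm holds its last target. There are 200 camera calls.

## Working session

There is one attempt and no reset: what is moved stays moved. The work goes in short steps, Python scripts to look and compute and a tool call to move; the robot and the scene stay as the last step left them, time stands still between calls to the robot, and variables do not carry over. Pictures are saved under pics/ and viewed, at most 10 in all, crops included, and the job is handed in when it is done.

Besides the shell and the picture viewer there is one more tool, called after ">>>" as name(argument=value, ...) on one line, values as JSON. jog_arm: Moves the arm, as the interface text tells. Its arguments: {"type":"object","properties":{"deltas":{"type":"array"},"grip_force":{"type":"number"}},"required":["deltas"]}

```bash
mkdir -p pics; python3 - <<'E'
from rig import manip, imaging
import cv2,numpy as np
for n in("side","top"):
    im=imaging.get_image(n); cv2.imwrite(f"pics/{n}0.png",im)
    c=imaging.calibration(n); print(n,np.round(c["mtx"],1).tolist(),np.round(c["dist"],3),np.round(c["cam_to_world"],3).tolist())
s=manip.get_state(); print(s["position"],s["ee_rot"],s["width"],s["clock"])
E
```

```text
side [[524.6, 0.0, 276.7], [0.0, 524.6, 207.1], [0.0, 0.0, 1.0]] [-0.059  0.     0.     0.     0.   ] [[0.99, -0.086, 0.112, 0.273], [-0.14, -0.705, 0.695, -1.01], [0.019, -0.704, -0.71, 1.213], [0.0, 0.0, 0.0, 1.0]]
top [[409.8, 0.0, 278.2], [0.0, 409.8, 212.5], [0.0, 0.0, 1.0]] [0.038 0.    0.    0.    0.   ] [[-0.004, -0.996, 0.09, 0.35], [-1.0, 0.003, -0.003, 0.06], [0.002, -0.09, -0.996, 1.174], [0.0, 0.0, 0.0, 1.0]]
[0.14755728 0.55526835 0.24153201] [-2.00770016e-04  1.29536491e-01  9.91574304e-01 -8.10184674e-04] 0.08523601138171309 0.1
```

View pics/side0.png

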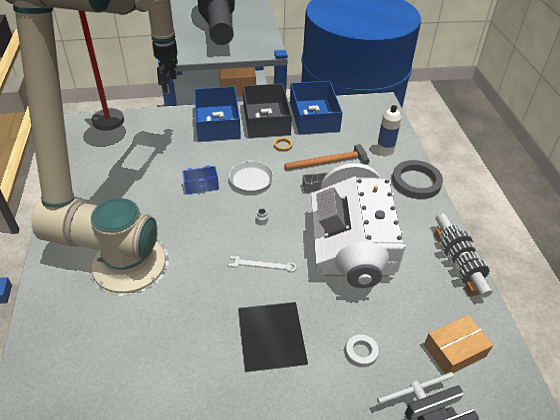

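View pics/top0.png

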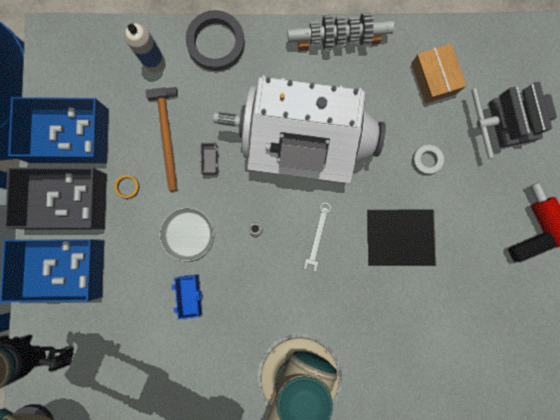

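The side view shows the grey cover on the gearbox at about (328,212), the mat at (272,337) and the dish at (250,177). In the top view they are at (303,153), (401,237) and (187,234). The small grey part at top (210,160) and the blue one at (187,297) are look-alikes. I'll zoom in on the cover.

```bash
python3 - <<'E'
import cv2,numpy as np
a=cv2.imread("pics/side0.png")[170:260,290:390]; b=cv2.imread("pics/top0.png")[110:200,250:350]
a=cv2.resize(a,(400*2-400,540//3*2),interpolation=cv2.INTER_CUBIC) if 0 else cv2.resize(a,None,fx=4,fy=4,interpolation=cv2.INTER_CUBIC)
b=cv2.resize(b,None,fx=4,fy=4,interpolation=cv2.INTER_CUBIC)
v=np.hstack([a,b]).astype(float); v=(255*(v/255)**.6).astype(np.uint8)
for i in range(0,800,80): cv2.line(v,(i,0),(i,6),(0,0,255),1)
for i in range(0,360,40): cv2.line(v,(0,i),(6,i),(0,0,255),1)
cv2.imwrite("pics/crop0.png",v)
E
```

```text
(no output)
```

View pics/crop0.png

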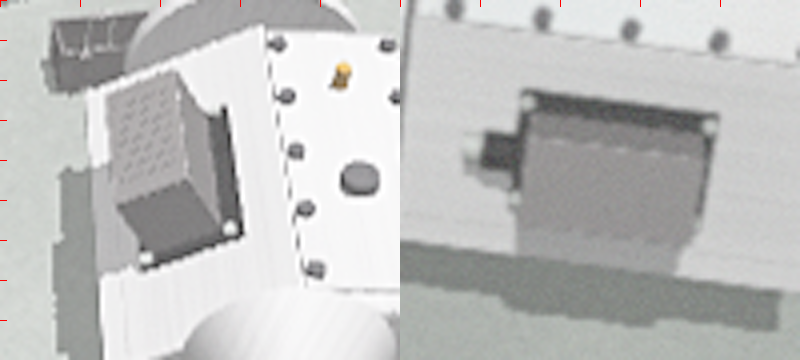

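The crop shows the roof, the up-slope wall and the white corner screws of the plate. In the side crop the screws are at (146,258) and (230,228). In the top crop they are at (528,100), (710,125) and (515,198). The up-slope -y screw appears in both views.

```bash
cat > h.py <<'E'
from rig import manip, imaging
import cv2,numpy as np
C={n:imaging.calibration(n) for n in("side","top")}
def ray(n,p):
    c=C[n]; u=cv2.undistortPoints(np.array([[p]],float),c["mtx"],c["dist"])[0,0]
    T=np.array(c["cam_to_world"]); d=T[:3,:3]@[u[0],u[1],1]; return T[:3,3],d/np.linalg.norm(d)
def plane(n,p,z,nrm=(0,0,1),q=None):
    o,d=ray(n,p); nrm=np.array(nrm,float); q=np.array([0,0,z]) if q is None else q
    return o+d*(nrm@(q-o))/(nrm@d)
def tri(ps,pt):
    o1,d1=ray("side",ps);o2,d2=ray("top",pt)
    t=np.linalg.lstsq(np.c_[d1,-d2],o2-o1,rcond=None)[0]
    a,b=o1+t[0]*d1,o2+t[1]*d2; return (a+b)/2,np.linalg.norm(a-b)*1000
def proj(n,P):
    c=C[n];M=np.linalg.inv(c["cam_to_world"]);r=cv2.Rodrigues(M[:3,:3])[0]
    return cv2.projectPoints(np.array(P,float).reshape(-1,3),r,M[:3,3],np.array(c["mtx"]),np.array(c["dist"]))[0][:,0]
E
python3 - <<'E'
from h import *
np.set_printoptions(precision=4,suppress=True)
S=cv2.imread("pics/side0.png");T=cv2.imread("pics/top0.png")
def cen(im,x,y,r=3):
    g=cv2.cvtColor(im,6).astype(float)[y-r:y+r+1,x-r:x+r+1]; w=np.clip(g-g.max()*.75,0,None); Y,X=np.mgrid[-r:r+1,-r:r+1]
    return (x+(w*X).sum()/w.sum(), y+(w*Y).sum()/w.sum())
for n,im,pts in(("s",S,[(326,234),(347,227)]),("t",T,[(282,135),(327,141),(279,159)])):
    for p in pts: print(n,p,cen(im,*p,2))
# mat, dish
for n,im,(x0,x1,y0,y1) in(("top",T,(350,450,195,280)),("side",S,(225,320,290,380))):
    m=np.zeros(im.shape[:2],np.uint8); m[y0:y1,x0:x1]=(im[y0:y1,x0:x1].max(2)<70)*255
    c=max(cv2.findContours(m,0,2)[0],key=cv2.contourArea); q=cv2.approxPolyDP(c,5,True)[:,0]
    W=np.array([plane(n,p,.004)for p in q.astype(float)]); print(n,q.tolist(),W,W.mean(0))
for n,im,(x0,x1,y0,y1) in(("top",T,(150,225,200,268)),("side",S,(220,280,155,200))):
    m=np.zeros(im.shape[:2],np.uint8); m[y0:y1,x0:x1]=(im[y0:y1,x0:x1].min(2)>175)*255
    c=max(cv2.findContours(m,0,2)[0],key=cv2.contourArea); e=cv2.fitEllipse(cv2.convexHull(c)); print(n,e,plane(n,e[0],.026),plane(n,e[0],.004))
# triangulated roof corners & screw
o=lambda x,y:((x)/4+290-.4,y/4+170-.4)
t=lambda x,y:((x-400)/4+250-.4,y/4+110-.4)
print(tri(o(230,228),t(710,125)))
for a,b in(((183,180),(703,158)),((170,68),(527,138)),((118,205),(690,240)),((108,95),(518,232))): print(tri(o(*a),t(*b)))
E
```

```text
s (326, 234) (np.float64(325.9856733524355), np.float64(234.06303724928367))
s (347, 227) (np.float64(346.93610223642173), np.float64(226.54153354632587))
t (282, 135) (np.float64(281.037037037037), np.float64(135.1712962962963))
t (327, 141) (np.float64(327.7370517928287), np.float64(141.39442231075697))
t (279, 159) (np.float64(278.0225479143179), np.float64(159.1894024802706))
top [[368, 210], [369, 264], [434, 264], [432, 210]] [[ 0.4619 -0.1998  0.004 ]
 [ 0.3085 -0.1989  0.004 ]
 [ 0.3083 -0.3814  0.004 ]
 [ 0.4613 -0.3817  0.004 ]] [ 0.385  -0.2905  0.004 ]
side [[295, 303], [259, 307], [264, 323], [249, 311], [256, 307], [239, 308], [246, 371], [307, 363]] [[ 0.4608 -0.2017  0.004 ]
 [ 0.361  -0.2021  0.004 ]
 [ 0.3683 -0.2542  0.004 ]
 [ 0.3326 -0.2115  0.004 ]
 [ 0.3529 -0.2011  0.004 ]
 [ 0.3066 -0.1985  0.004 ]
 [ 0.3068 -0.3861  0.004 ]
 [ 0.4612 -0.3843  0.004 ]] [ 0.3688 -0.2549  0.004 ]
top ((187.7631378173828, 234.04443359375), (42.10968780517578, 42.67741012573242), 47.30518341064453) [0.3941 0.3102 0.026 ] [0.3949 0.315  0.004 ]Traceback (most recent call last):
  File "<stdin>", line 16, in <module>
cv2.error: OpenCV(4.12.0) /io/opencv/modules/imgproc/src/shapedescr.cpp:361: error: (-201:Incorrect size of input array) There should be at least 5 points to fit the ellipse in function 'fitEllipseNoDirect'
```

```bash
python3 - <<'E'
from h import *
np.set_printoptions(precision=4,suppress=True)
o=lambda x,y:((x)/4+290-.4,y/4+170-.4)
t=lambda x,y:((x-400)/4+250-.4,y/4+110-.4)
P,e=tri((346.94,226.54),(327.5,141.2)); print("screw",P,e)
for a,b in(((183,180),(703,158)),((170,68),(527,138)),((118,205),(690,240)),((108,95),(518,232))): print(tri(o(*a),t(*b)))
for z in(-.008,-.004,0,.004):
  yaw=np.radians(-7)
  for it in range(3):
    n=[-.5*np.cos(yaw),-.5*np.sin(yaw),.866]
    q=P+[0,0,z]
    Um=plane("side",(346.94,226.54),0,n,q);Um2=plane("top",(327.5,141.2),0,n,q);Dm=plane("side",(325.99,234.06),0,n,q)
    Up=plane("top",(281.4,134.9),0,n,q);Dp=plane("top",(278.4,159.1),0,n,q)
    d=(Um+Um2)/2-Up; d2=Up-Dp; yaw=np.arctan2(d[0],-d[1]); 
    yaw2=np.arctan2(d2[1],np.hypot(d2[0],d2[2]));
  print(z,np.degrees(yaw),np.degrees(yaw2),((Um+Um2)/2+Dm+Up+Dp)/4,np.linalg.norm(d),np.linalg.norm(d2),np.linalg.norm(Um-Dm),np.linalg.norm(Um-Um2))
S=cv2.imread("pics/side0.png")
m=(S[155:200,222:278].min(2)>150).astype(np.uint8); x,y,w,h=cv2.boundingRect(max(cv2.findContours(m,0,2)[0],key=cv2.contourArea)); print(x+222,y+155,w,h,proj("side",[[.395,.315,.026],[.395,.315,.004]]))
E
```

```text
screw [ 0.6232 -0.0683  0.1495] 2.0654958326549577
(array([ 0.5906, -0.0575,  0.1907]), np.float64(5.9675022327559315))
(array([0.6037, 0.0497, 0.1936]), np.float64(3.9953395843951007))
(array([ 0.5469, -0.0519,  0.1652]), np.float64(2.3646461584427256))
(array([0.5565, 0.055 , 0.1659]), np.float64(6.178667839337235))
-0.008 -8.831463403684173 -6.907988818054926 [ 0.6063 -0.0035  0.1262] 0.11559264864244093 0.06500107103096789 0.0643707515649659 0.007816865701719695
-0.004 -8.750044993794068 -6.907969173300708 [ 0.6054 -0.0046  0.1298] 0.11700530548418749 0.06477927979238426 0.0641541493230662 0.004426170216419136
0 -8.670671279116155 -6.907951958185872 [ 0.6044 -0.0058  0.1333] 0.11841600937093737 0.0645576045742448 0.06393780908592069 0.002147174944508287
0.004 -8.593262288507622 -6.907937012590035 [ 0.6034 -0.0069  0.1369] 0.11982483620683837 0.06433604153376869 0.06372172159040129 0.004007815340176836
222 155 56 45 [[251.1369 174.586 ]
 [251.2373 179.3939]]
```

```bash
cat >> h.py <<'E'
from scipy.spatial.transform import Rotation as Ro
np.set_printoptions(precision=4,suppress=True)
B=np.array([.605,-.005,.127]); yaw=np.radians(-7)
def frame(yaw,tilt):
    x=np.array([np.cos(yaw)*np.cos(tilt),np.sin(yaw)*np.cos(tilt),np.sin(tilt)]); y=np.array([-np.sin(yaw),np.cos(yaw),0]); return np.c_[x,y,np.cross(x,y)]
FB=frame(yaw,np.radians(30))
tool=lambda F:np.c_[F[:,1],F[:,0],-F[:,2]]
def cur():
    s=manip.get_state(); q=s["ee_rot"]; return np.array(s["position"]),Ro.from_quat(np.r_[q[1:],q[0]]).as_matrix()
def go(p,R):
    p0,R0=cur(); print("turn",np.round(Ro.from_matrix(R@R0.T).as_rotvec(degrees=True),2),"shift",np.round((p-p0)*1000,1))
E
python3 - <<'E'
from h import *
print(cur()[1]); print(FB)
R=tool(FB); go(B+FB@[-.0035,0,.15],R); print((FB@[0,0,-123]))
E
```

```text
[[-0.9664  0.2569 -0.0006]
 [ 0.2569  0.9664 -0.0016]
 [ 0.0002 -0.0017 -1.    ]]
[[ 0.8596  0.1219 -0.4963]
 [-0.1055  0.9925  0.0609]
 [ 0.5     0.      0.866 ]]
turn [ 18.35 -27.16 -80.08] shift [ 380.  -550.8   13.6]
[  61.0416   -7.495  -106.5211]
```

>>> jog_arm(deltas=[0, 0, 0, 40, -50, 15, 1, 18.35, -27.16, -80.08, 380, -551, 13.6, 1, 18.35, -27.16, -80.08, 380, -551, 13.6, 1, 18.35, -27.16, -80.08, 380, -551, 13.6, 1, 18.35, -27.16, -80.08, 380, -551, 13.6, 1, 18.35, -27.16, -80.08, 380, -551, 13.6, 1, 18.35, -27.16, -80.08, 380, -551, 13.6, 1, 18.35, -27.16, -80.08, 380, -551, 13.6, 1, 18.35, -27.16, -80.08, 380, -551, 13.6, 1, 18.35, -27.16, -80.08, 380, -551, 13.6, 1, 18.35, -27.16, -80.08, 380, -551, 13.6, 1, 18.35, -27.16, -80.08, 380, -551, 13.6, 1, 18.35, -27.16, -80.08, 380, -551, 13.6, 1, 18.35, -27.16, -80.08, 380, -551, 13.6, 1, 18.35, -27.16, -80.08, 380, -551, 13.6, 1, 18.35, -27.16, -80.08, 380, -551, 13.6, 1, 18.35, -27.16, -80.08, 380, -551, 13.6, 1], grip_force=20)

```text
clock: 1.8
position: [0.5266, 0.0058, 0.2553]
ee_rot: [0.194, 0.723, 0.64, 0.172]
contact_force: [0.5, 1.0, 0.6]
width: 0.0858
gripper_force: 0.0
```

```bash
python3 - <<'E'
from h import *
R=tool(FB); go(B+FB@[-.0035,0,.08],R); print(FB.T@(cur()[0]-B))
im=imaging.get_image("side")[120:240,270:400]; im2=imaging.get_image("top")[90:210,240:370]
v=np.hstack([cv2.resize(i,(390,360),interpolation=2) for i in(im,im2)]); v=(255*(v/255.)**.6).astype(np.uint8)
cv2.imwrite("pics/a1.png",v)
E
```

```text
turn [-0.    0.01 -0.07] shift [ 35.7  -5.6 -60.8]
[-0.0044  0.0012  0.1507]
```

View pics/a1.png

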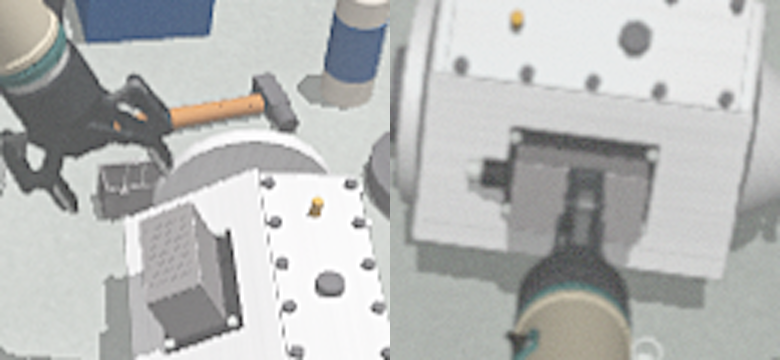

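The gripper straddles the cover's pinch axis in both views: fingertips at about (72,205) and (165,165) in the side crop, cover at (180,260). I'll go down along the normal.

>>> jog_arm(deltas=[0, 0, 0, 18, -3, -30, 1, 0, 0, 0, 35.7, -5.6, -60.8, 1, 0, 0, 0, 42, -6.4, -72, 1, 0, 0, 0, 49, -7.2, -84, 1, 0, 0, 0, 55.5, -8, -95.5, 1, 0, 0, 0, 62, -8.8, -106.7, 1, 0, 0, 0, 62, -8.8, -106.7, 1, 0, 0, 0, 62, -8.8, -106.7, 1])

```text
clock: 2.7
position: [0.5895, -0.0034, 0.1492]
ee_rot: [0.194, 0.723, 0.64, 0.172]
contact_force: [-0.3, -0.9, 0.3]
width: 0.0853
gripper_force: 0.0
```

>>> jog_arm(deltas=[0, 0, 0, 0, 0, 0, 0.79, 0, 0, 0, 0, 0, 0, 0.79, 0, 0, 0, 0, 0, 0, 0.79, 0, 0, 0, 0, 0, 0, 0.79])

```text
clock: 3.1
position: [0.5897, -0.0041, 0.1497]
ee_rot: [0.195, 0.723, 0.64, 0.172]
contact_force: [-0.3, -0.2, -0.5]
width: 0.0677
gripper_force: 0.0
```

```bash
python3 - <<'E'
from h import *
print(FB.T@(cur()[0]-B))
im=imaging.get_image("side")[165:245,290:385]; im2=imaging.get_image("top")[110:190,255:350]
v=np.hstack([cv2.resize(i,(400,337),interpolation=2) for i in(im,im2)]); v=(255*(v/255.)**.5).astype(np.uint8)
cv2.imwrite("pics/a2.png",v)
E
```

```text
[-0.0019 -0.001   0.0273]
```

View pics/a2.png

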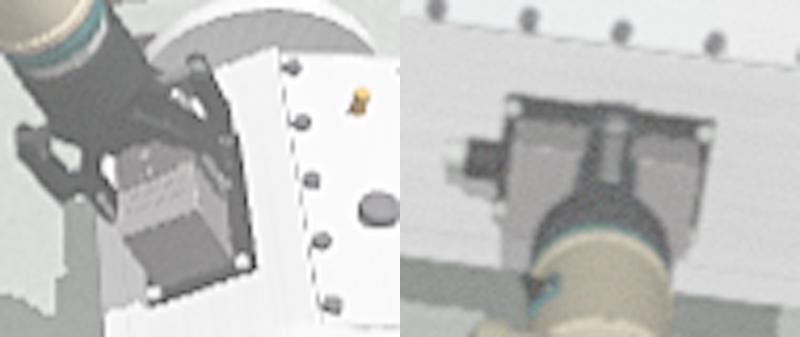

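>>> jog_arm(deltas=[0, 0, 0, 0, 0, 0, 0.75, 0, 0, 0, 0, 0, 0, 0.75, 0, 0, 0, 0, 0, 0, 0.75])

```text
clock: 3.5
position: [0.5895, -0.0041, 0.149]
ee_rot: [0.194, 0.723, 0.64, 0.172]
contact_force: [-0.6, -0.7, -0.7]
width: 0.0642
gripper_force: 0.3
```

The fingers straddle the cover on its centreline, with the lower finger at (105,205) in the side crop by the thumb pad. There is no side force yet, so I'll close further.

>>> jog_arm(deltas=[0, 0, 0, 0, 0, 0, 0.72, 0, 0, 0, 0, 0, 0, 0.72, 0, 0, 0, 0, 0, 0, 0.72])

```text
clock: 3.8
position: [0.5899, -0.0041, 0.1494]
ee_rot: [0.195, 0.723, 0.64, 0.172]
contact_force: [-1.2, -0.9, 1.7]
width: 0.0614
gripper_force: 6.3
```

>>> jog_arm(deltas=[0, 0, 0, 0, 0, 0, 0.66, 0, 0, 0, 0, 0, 0, 0.64, 0, 0, 0, 0, 0, 0, 0.62, 0, 0, 0, 0, 0, 0, 0.62, 0, 0, 0, 0, 0, 0, 0.62], grip_force=30)

```text
clock: 4.3
position: [0.591, -0.0042, 0.1504]
ee_rot: [0.196, 0.723, 0.64, 0.173]
contact_force: [0.2, -0.4, 5.0]
width: 0.0577
gripper_force: 32.4
```

```bash
python3 - <<'E'
from h import *
p,R=cur(); print(FB.T@(p-B), manip.get_state()["contact_force"])
r=np.array([-.0007,0,.0273])-[.032,0,.005]
for th in (4,8,12,16,20,24,26):
    M=Ro.from_rotvec([0,th,0],degrees=True).as_matrix(); print(th,np.round(FB[:,1]*th,2),np.round(FB@((M-np.eye(3))@r)*1000,1))
F2=FB@M; print("back/mm",F2@[-1,0,0],"n",F2[:,2])
E
```

```text
[-0.0004 -0.001   0.0273] [ 0.207  -0.354   5.0283]
4 [0.49 3.97 0.  ] [ 0.3 -0.   2.7]
8 [0.97 7.94 0.  ] [ 0.8 -0.1  5.5]
12 [ 1.46 11.91  0.  ] [ 1.5 -0.2  8.1]
16 [ 1.95 15.88  0.  ] [ 2.3 -0.3 10.8]
20 [ 2.44 19.85  0.  ] [ 3.4 -0.4 13.3]
24 [ 2.92 23.82  0.  ] [ 4.6 -0.6 15.8]
26 [ 3.17 25.81  0.  ] [ 5.3 -0.6 17. ]
back/mm [-0.9901  0.1216 -0.0698] n [-0.0692  0.0085  0.9976]
```

>>> jog_arm(deltas=[0.24, 1.98, 0, 0.1, 0, 1.4, 0.62, 0.49, 3.97, 0, 0.3, 0, 2.7, 0.62, 0.73, 5.95, 0, 0.5, 0, 4.1, 0.62, 0.97, 7.94, 0, 0.8, -0.1, 5.5, 0.62, 1.22, 9.93, 0, 1.1, -0.1, 6.8, 0.62, 1.46, 11.91, 0, 1.5, -0.2, 8.1, 0.62, 1.46, 11.91, 0, 1.5, -0.2, 8.1, 0.62], grip_force=40)

```text
clock: 5.0
position: [0.5927, -0.0044, 0.1588]
ee_rot: [0.119, 0.739, 0.654, 0.105]
contact_force: [-1.5, 0.4, 7.9]
width: 0.0573
gripper_force: 42.7
```

>>> jog_arm(deltas=[0.24, 1.98, 0, 0.4, 0, 1.4, 0.62, 0.49, 3.97, 0, 0.8, -0.1, 2.7, 0.62, 0.73, 5.95, 0, 1.3, -0.1, 4, 0.62, 0.98, 7.94, 0, 1.9, -0.2, 5.2, 0.62, 1.22, 9.93, 0, 2.5, -0.3, 6.5, 0.62, 1.46, 11.91, 0, 3.1, -0.4, 7.7, 0.62, 1.71, 13.9, 0, 3.8, -0.4, 8.9, 0.62, 1.71, 13.9, 0, 3.8, -0.4, 8.9, 0.62, 1.71, 13.9, 0, 3.8, -0.4, 8.9, 0.62])

```text
clock: 5.9
position: [0.5947, -0.0045, 0.1673]
ee_rot: [0.027, 0.748, 0.662, 0.023]
contact_force: [-3.1, -0.4, 10.1]
width: 0.057
gripper_force: 42.7
```

>>> jog_arm(deltas=[0, 0, 0, -2, 0.25, -0.15, 0.62, 0, 0, 0, -4, 0.5, -0.3, 0.62, 0, 0, 0, -6, 0.7, -0.4, 0.62, 0, 0, 0, -8, 1, -0.55, 0.62, 0, 0, 0, -10, 1.2, -0.7, 0.62, 0, 0, 0, -12, 1.5, -0.8, 0.62, 0, 0, 0, -12.5, 1.5, -0.8, 0.62, 0, 0, 0, -12.5, 1.5, -0.8, 0.62])

```text
clock: 6.7
position: [0.5891, -0.004, 0.1675]
ee_rot: [0.032, 0.749, 0.662, 0.029]
contact_force: [11.7, -1.2, 2.5]
width: 0.057
gripper_force: 46.4
```

>>> jog_arm(deltas=[0, 0, 0, -1, 0.1, 1, 0.62, 0, 0, 0, -2, 0.2, 1, 0.62, 0, 0, 0, -3, 0.35, 1, 0.62, 0, 0, 0, -4, 0.5, 1, 0.62, 0, 0, 0, -4, 0.5, 1, 0.62])

```text
clock: 7.2
position: [0.5823, -0.0033, 0.1678]
ee_rot: [0.03, 0.749, 0.662, 0.027]
contact_force: [7.0, -1.3, 3.4]
width: 0.0571
gripper_force: 45.4
```

```bash
python3 - <<'E'
from h import *
p,R=cur(); print(FB.T@(p-B), (FB.T@R), manip.get_state()["contact_force"], FB.T@manip.get_state()["contact_force"],FB.T@manip.get_state()["moment"])
im=imaging.get_image("side")[165:245,290:385]; im2=imaging.get_image("top")[110:190,255:350]
v=np.hstack([cv2.resize(i,(400,337),interpolation=2) for i in(im,im2)]); v=(255*(v/255.)**.5).astype(np.uint8)
cv2.imwrite("pics/a3.png",v)
E
```

```text
[ 0.0007 -0.001   0.0467] [[ 0.0008  0.9034 -0.4289]
 [ 1.     -0.0009 -0.    ]
 [-0.0004 -0.4289 -0.9034]] [ 7.0018 -1.3454  3.3609] [ 7.841  -0.4821 -0.6462] [-0.0476 -1.4941 -0.2808]
```

View pics/a3.png

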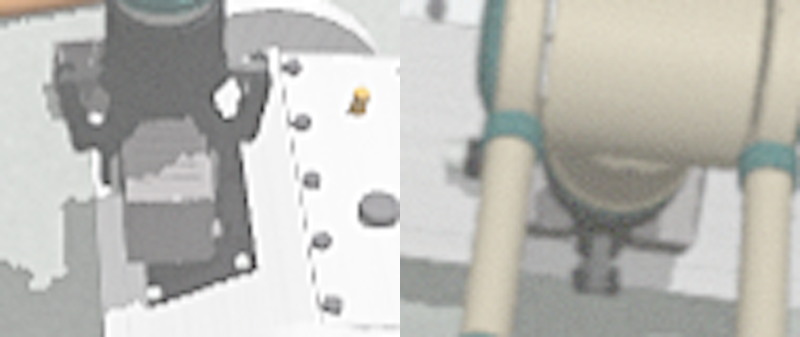

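The cover is tipped about 25° and still gripped: end face at (170,230) in the side crop, with a gap opening over the plate. It has moved back about 12 mm and the force is falling, so I'll draw it a little more.

>>> jog_arm(deltas=[0, 0, 0, -1, 0.1, 0, 0.62, 0, 0, 0, -2, 0.2, 0, 0.62, 0, 0, 0, -3, 0.35, 0, 0.62, 0, 0, 0, -3, 0.35, 0, 0.62, 0, 0, 0, -3, 0.35, 0, 0.62])

```text
clock: 7.8
position: [0.5817, -0.0031, 0.1682]
ee_rot: [0.032, 0.749, 0.661, 0.028]
contact_force: [11.6, -1.8, 0.1]
width: 0.0572
gripper_force: 46.5
```

The up-slope rim has most likely met the relay socket wall, and my geometry puts the lugs already clear of the loops. I'll ease forward and lift.

>>> jog_arm(deltas=[0, 0, 0, 3, -0.3, 1, 0.62, 0, 0, 0, 3, -0.3, 3, 0.62, 0, 0, 0, 3, -0.3, 5, 0.62, 0, 0, 0, 3, -0.3, 8, 0.62, 0, 0, 0, 3, -0.3, 8, 0.62])

```text
clock: 8.3
position: [0.5773, -0.0024, 0.1739]
ee_rot: [0.026, 0.748, 0.662, 0.023]
contact_force: [-0.4, -0.7, -0.6]
width: 0.057
gripper_force: 43.3
```

```bash
python3 - <<'E'
from h import *
R=tool(frame(0,0)); go(np.array([.385,-.290,.045]),R)
E
```

```text
turn [0.25 3.93 6.98] shift [-192.3 -287.6 -128.9]
```

>>> jog_arm(deltas=[0, 0, 0, 0, 0, 30, 0.62, 0, 0, 0, 0, 0, 65, 0.62, 0, 0, 0, -20, -20, 90, 0.62, 0.25, 3.93, 6.98, -60, -60, 95, 0.62, 0.25, 3.93, 6.98, -90, -100, 95, 0.62, 0.25, 3.93, 6.98, -120, -140, 90, 0.62, 0.25, 3.93, 6.98, -145, -180, 70, 0.62, 0.25, 3.93, 6.98, -170, -220, 40, 0.62, 0.25, 3.93, 6.98, -185, -255, 0, 0.62, 0.25, 3.93, 6.98, -192.3, -280, -40, 0.62, 0.25, 3.93, 6.98, -192.3, -287.6, -80, 0.62, 0.25, 3.93, 6.98, -192.3, -287.6, -110, 0.62, 0.25, 3.93, 6.98, -192.3, -287.6, -125, 0.62, 0.25, 3.93, 6.98, -192.3, -287.6, -129, 0.62, 0.25, 3.93, 6.98, -192.3, -287.6, -129, 0.62, 0.25, 3.93, 6.98, -192.3, -287.6, -129, 0.62])

```text
clock: 9.9
position: [0.3869, -0.2906, 0.0464]
ee_rot: [0.002, 0.707, 0.707, 0.001]
contact_force: [-0.0, -0.0, 0.1]
width: 0.057
gripper_force: 43.3
```

>>> jog_arm(deltas=[0, 0, 0, 0, 0, -6, 0.62, 0, 0, 0, 0, 0, -10, 0.62, 0, 0, 0, 0, 0, -12, 0.62, 0, 0, 0, 0, 0, -13.5, 0.62, 0, 0, 0, 0, 0, -13.5, 0.62])

```text
clock: 10.4
position: [0.3862, -0.2901, 0.0318]
ee_rot: [0.001, 0.707, 0.707, 0.001]
contact_force: [0.6, -0.1, -1.0]
width: 0.0568
gripper_force: 43.3
```

>>> jog_arm(deltas=[0, 0, 0, 0, 0, -1, 0.62, 0, 0, 0, 0, 0, -2, 0.62, 0, 0, 0, 0, 0, -2, 0.62])

```text
clock: 10.7
position: [0.3862, -0.2902, 0.0298]
ee_rot: [0.001, 0.707, 0.707, 0.001]
contact_force: [-0.5, 0.1, -1.1]
width: 0.0575
gripper_force: 43.3
```

>>> jog_arm(deltas=[0, 0, 0, 0, 0, -1, 0.62, 0, 0, 0, 0, 0, -2, 0.62, 0, 0, 0, 0, 0, -2, 0.62])

```text
clock: 11.0
position: [0.3864, -0.2905, 0.0289]
ee_rot: [0.001, 0.707, 0.707, 0.001]
contact_force: [-2.2, 1.5, 8.8]
width: 0.0573
gripper_force: 42.8
```

>>> jog_arm(deltas=[0, 0, 0, 0, 0, 0.7, 0.68, 0, 0, 0, 0, 0, 0.7, 0.74, 0, 0, 0, 0, 0, 0.7, 0.85, 0, 0, 0, 0, 0, 0.7, 1, 0, 0, 0, 0, 0, 0.7, 1, 0, 0, 0, 0, 0, 0.7, 1, 0, 0, 0, 0, 0, 0.7, 1], grip_force=20)

```text
clock: 11.7
position: [0.3862, -0.2902, 0.0286]
ee_rot: [0.001, 0.707, 0.707, 0.001]
contact_force: [0.1, -0.6, -1.0]
width: 0.0854
gripper_force: 0.0
```

>>> jog_arm(deltas=[0, 0, 0, 0, 0, 10, 1, 0, 0, 0, 0, 0, 25, 1, 0, 0, 0, 0, 0, 60, 1, 0, 0, 0, 0, 0, 110, 1, 0, 0, 0, 0, 0, 160, 1, 0, 0, 0, 0, 0, 200, 1])

```text
clock: 12.3
position: [0.3865, -0.2904, 0.2325]
ee_rot: [0.003, 0.707, 0.707, 0.001]
contact_force: [0.4, 0.1, -1.5]
width: 0.0853
gripper_force: 0.0
```

```bash
python3 - <<'E'
from h import *
A=imaging.get_image("side");T=imaging.get_image("top"); cv2.imwrite("pics/side4.png",A);cv2.imwrite("pics/top4.png",T)
f=lambda i:cv2.resize(i,(400,320),interpolation=2)
v=np.hstack([f(A[170:250,290:390]),f(T[110:190,250:350])]); v=(255*(v/255.)**.5).astype(np.uint8)
w=np.hstack([f(A[240:400,180:380]),f(T[150:310,300:500])])[:, :]
cv2.imwrite("pics/a4.png",cv2.resize(np.vstack([v,w]),(740,592)))
for n in C:
  for z in(19,32): print(n,z,proj(n,B+FB@[0,.03,z/1000]))
E
```

```text
side 19 [[331.3939 204.8213]]
side 32 [[329.5066 202.0544]]
top 19 [[290.4287 151.6128]]
top 32 [[290.2733 153.0657]]
```

View pics/a4.png

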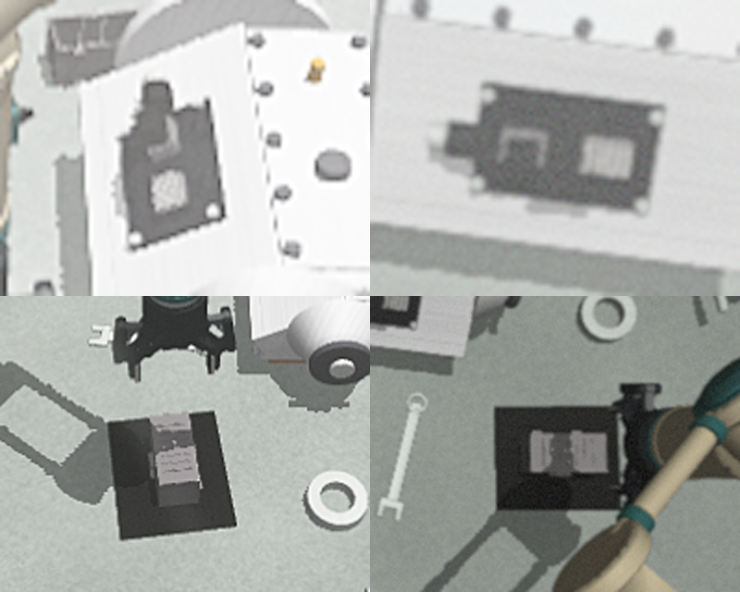

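The cover stands rim down near the middle of the mat. The relay is in its socket at top crop (522,150), and all four plate screws now show in the top view. I'll refine the box pose from them.

```bash
python3 - <<'E'
from h import *
S=cv2.imread("pics/side4.png");T=cv2.imread("pics/top4.png")
def cen(im,x,y):
    g=cv2.cvtColor(im,6)[y-4:y+5,x-4:x+5].astype(float); return g.astype(int)
t=[(281.9,135.7),(327.0,141.1),(278.9,160),(323.5,165.4)]; s={1:(347.6,226.8),3:(326.2,234.9)}
Ps={i:tri(s[i],t[i]) for i in s}; print(Ps)
q=(Ps[1][0]+Ps[3][0])/2
W=[plane("top",p,0,FB[:,2],q) for p in t]; c=np.mean(W,0); print(c,FB.T@(c-B)*1000)
print([np.round(FB.T@(w-c)*1000,1) for w in W])
# mat cover & relay top: dark relay in top image
g=cv2.cvtColor(T,6)[142:162,280:304]; print(g)
E
```

```text
{1: (array([ 0.6249, -0.0674,  0.147 ]), np.float64(0.6419307018894542)), 3: (array([ 0.5686, -0.0614,  0.1146]), np.float64(1.0439071378828557))}
[ 0.6044 -0.0065  0.1311] [ 1.7392 -1.5277  3.7605]
[array([32.7, 58. , -0. ]), array([ 32.3, -57.9,   0. ]), array([-32.3,  58.9,  -0. ]), array([-32.7, -58.9,   0. ])]
[[ 46  43  47  49  43  47  46  53  51  51  46  45  51  46  49  55  50  52
   50  44  50  45  45  46]
 [ 43  50  49  43  45  48  56  56  54  48  51  45  47  46  51  44  45  49
   49  52  47  47  40  51]
 [ 47  49  45  42  42  49  70  71  68  63  60  64  61  61  59  50  48  50
   43  45  51  49  46  50]
 [ 47  50  50  47  46  63  86  95  96  91  88  91  93  83  77  75  69  60
   49  47  45  50  42  45]
 [ 50  48  48  43  46  69  95  96  94  86  96 100  99  93  93  96  90  78
   58  46  45  46  48  48]
 [ 54  51  44  46  48  78  88  78  67  71  70  72  76  77  76  83  91  87
   58  46  54  44  45  45]
 [ 47  47  46  43  51  78  74  64  42  48  50  52  44  49  54  71  84  79
   54  49  48  56  49  48]
 [ 49  47  42  46  50  64  70  52  41  41  39  47  42  45  48  62  86  80
  
[... 537 characters left out ...]
44  44  44  41  38  47  38  42  46  47  41  48  45  43  53  54  48
   43  47  45  56  44  42]
 [ 46  43  47  43  50  43  44  46  41  43  44  42  40  40  44  41  41  50
   47  43  47  39  44  41]
 [ 58  45  43  42  47  46  43  49  43  38  50  43  46  46  43  40  49  47
   48  49  35  47  47  46]
 [ 99  57  42  43  42  48  41  36  42  42  46  37  34  47  39  50  42  43
   49  46  47  43  42  44]
 [123  63  43  44  35  39  44  39  42  44  39  40  46  40  36  47  48  42
   47  44  46  48  51  46]
 [115  63  46  39  44  41  41  41  42  41  35  39  43  42  45  49  45  50
   35  52  47  47  48  42]
 [ 95  72  71  57  62  53  45  45  41  42  41  38  38  42  34  40  43  44
   43  48  47  40  42  48]]
```

```bash
cat >> h.py <<'E'
B2=B+FB@[.0008,-.0015,.002]
E
python3 - <<'E'
from h import *
go(B2+FB@[0,.03,.12],tool(FB)); print(FB@[0,0,-94])
E
```

```text
turn [ -1.24 -29.27  -6.69] shift [159.8 323.4  -2.5]
[ 46.6497  -5.7279 -81.4064]
```

>>> jog_arm(deltas=[0, 0, 0, 15, 30, 25, 1, -1.24, -29.27, -6.69, 40, 80, 30, 0.5, -1.24, -29.27, -6.69, 80, 160, 30, 0.5, -1.24, -29.27, -6.69, 120, 240, 20, 0.5, -1.24, -29.27, -6.69, 159.8, 323.4, -2.5, 0.5, -1.24, -29.27, -6.69, 159.8, 323.4, -2.5, 0.5, -1.24, -29.27, -6.69, 159.8, 323.4, -2.5, 0.5, -1.24, -29.27, -6.69, 159.8, 323.4, -2.5, 0.5, -1.24, -29.27, -6.69, 159.8, 323.4, -2.5, 0.5, -1.24, -29.27, -6.69, 159.8, 323.4, -2.5, 0.5, -1.24, -29.27, -6.69, 159.8, 323.4, -2.5, 0.5, -1.24, -29.27, -6.69, 159.8, 323.4, -2.5, 0.5])

```text
clock: 13.6
position: [0.5456, 0.032, 0.2262]
ee_rot: [0.187, 0.724, 0.641, 0.172]
contact_force: [-0.3, 0.4, 0.2]
width: 0.0426
gripper_force: 0.0
```

```bash
python3 - <<'E'
from h import *
go(B2+FB@[0,.03,.027],tool(FB)); print(FB.T@(cur()[0]-B2))
E
```

```text
turn [-0.56 -0.5  -0.16] shift [ 49.2  -7.  -73.7]
[-0.0062  0.031   0.1157]
```

>>> jog_arm(deltas=[-0.5, -0.5, -0.1, 10, -2, -15, 0.5, -0.5, -0.5, -0.1, 20, -4, -30, 0.5, -0.5, -0.5, -0.1, 24, -5, -37, 0.5, -0.5, -0.5, -0.1, 24, -5, -37, 0.5])

```text
clock: 14.0
position: [0.5696, 0.027, 0.1881]
ee_rot: [0.193, 0.723, 0.641, 0.171]
contact_force: [0.0, 0.4, 0.1]
width: 0.0426
gripper_force: 0.0
```

```bash
python3 - <<'E'
from h import *
go(B2+FB@[0,.03,.027],tool(FB)); print(FB.T@(cur()[0]-B2))
E
```

```text
turn [-0.07 -0.13 -0.06] shift [ 25.2  -2.1 -35.5]
[-0.0041  0.029   0.0704]
```

>>> jog_arm(deltas=[0, 0, 0, 6, -0.5, -8, 0.5, 0, 0, 0, 12, -1, -16, 0.5, 0, 0, 0, 17, -1.5, -23, 0.5, 0, 0, 0, 22, -2, -30, 0.5, 0, 0, 0, 25, -2, -35.5, 0.5, 0, 0, 0, 25, -2, -35.5, 0.5, 0, 0, 0, 25, -2, -35.5, 0.5])

```text
clock: 14.7
position: [0.595, 0.0263, 0.1533]
ee_rot: [0.193, 0.723, 0.641, 0.172]
contact_force: [-0.6, 0.1, 0.3]
width: 0.043
gripper_force: 0.0
```

```bash
python3 - <<'E'
from h import *
print((FB.T@(cur()[0]-B2))*1000)
E
```

```text
[ 0.4517 31.3421 27.6835]
```

>>> jog_arm(deltas=[0, 0, 0, 0, 0, 0, 0.3, 0, 0, 0, 0, 0, 0, 0.2, 0, 0, 0, 0, 0, 0, 0.15, 0, 0, 0, 0, 0, 0, 0.1, 0, 0, 0, 0, 0, 0, 0.1, 0, 0, 0, 0, 0, 0, 0.1])

```text
clock: 15.3
position: [0.5951, 0.0262, 0.1541]
ee_rot: [0.193, 0.722, 0.641, 0.172]
contact_force: [-1.4, 0.6, 4.9]
width: 0.0152
gripper_force: 24.6
```

>>> jog_arm(deltas=[0, 0, 0, -1, 0.1, 1.7, 0.1, 0, 0, 0, -3, 0.4, 5.2, 0.1, 0, 0, 0, -6, 0.7, 10.4, 0.1, 0, 0, 0, -10, 1.2, 17.3, 0.1, 0, 0, 0, -20, 2.4, 34.6, 0.1, 0, 0, 0, -35, 4.3, 60.6, 0.1, 0, 0, 0, -50, 6, 87, 0.1, 0, 0, 0, -50, 6, 87, 0.1], grip_force=30)

```text
clock: 16.1
position: [0.5454, 0.0324, 0.2454]
ee_rot: [0.196, 0.722, 0.641, 0.175]
contact_force: [0.2, -0.3, -0.4]
width: 0.0151
gripper_force: 30.4
```

```bash
python3 - <<'E'
from h import *
S=imaging.get_image("side");T=imaging.get_image("top")
f=lambda i:cv2.resize(i,(400,320),interpolation=2)
v=np.hstack([f(S[140:240,270:395]),f(T[100:200,240:365])]); cv2.imwrite("pics/a5.png",(255*(v/255.)**.5).astype(np.uint8))
go(np.array([.395,.315,.09]),tool(frame(0,0)))
for a in(35,): go(np.array([.395,.315,.09]),tool(frame(np.radians(a),0)))
print(manip.get_state()["qpos"])
E
```

```text
turn [ 1.72 30.05  6.67] shift [-149.7  282.7 -151.5]
turn [-7.55 29.81 40.85] shift [-149.7  282.7 -151.5]
[-0.0448  0.0021  1.9672 -0.0598  0.6491  0.1124]
```

View pics/a5.png

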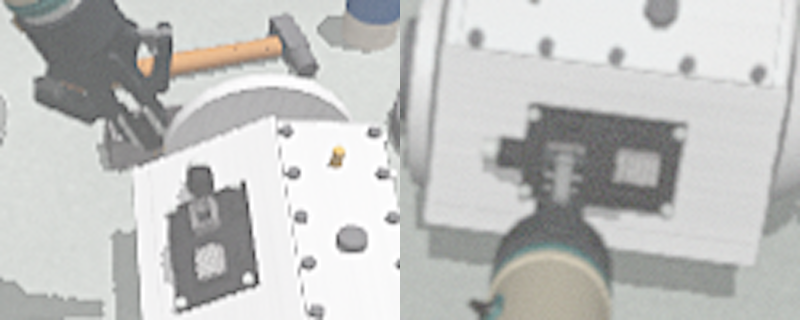

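The socket at (203,215) in the side crop is empty, and the relay is between the fingers (width 15.1 mm). On to the dish.

>>> jog_arm(deltas=[0.2, 3, 0.7, -20, 40, 5, 0.1, 0.9, 15, 3.3, -45, 80, 5, 0.1, 1.72, 30.05, 6.67, -70, 125, 5, 0.1, 1.72, 30.05, 6.67, -90, 165, 0, 0.1, 1.72, 30.05, 6.67, -110, 205, -10, 0.1, 1.72, 30.05, 6.67, -130, 245, -30, 0.1, 1.72, 30.05, 6.67, -149.7, 282.7, -60, 0.1, 1.72, 30.05, 6.67, -149.7, 282.7, -100, 0.1, 1.72, 30.05, 6.67, -149.7, 282.7, -130, 0.1, 1.72, 30.05, 6.67, -149.7, 282.7, -151.5, 0.1, 1.72, 30.05, 6.67, -149.7, 282.7, -151.5, 0.1, 1.72, 30.05, 6.67, -149.7, 282.7, -151.5, 0.1])

```text
clock: 17.4
position: [0.3952, 0.3147, 0.0883]
ee_rot: [-0.001, 0.707, 0.707, -0.002]
contact_force: [-0.1, -0.7, -0.6]
width: 0.0154
gripper_force: 30.4
```

```bash
python3 - <<'E'
from h import *
S=imaging.get_image("side");T=imaging.get_image("top")
f=lambda i:cv2.resize(i,(400,320),interpolation=2)
v=np.hstack([f(S[120:220,190:315]),f(T[180:280,130:255])]); cv2.imwrite("pics/a6.png",v)
go(np.array([.395,.315,.031]),tool(frame(0,0)))
E
```

```text
turn [-0.04  0.    0.02] shift [ -1.3  -0.3 -58.9]
```

View pics/a6.png

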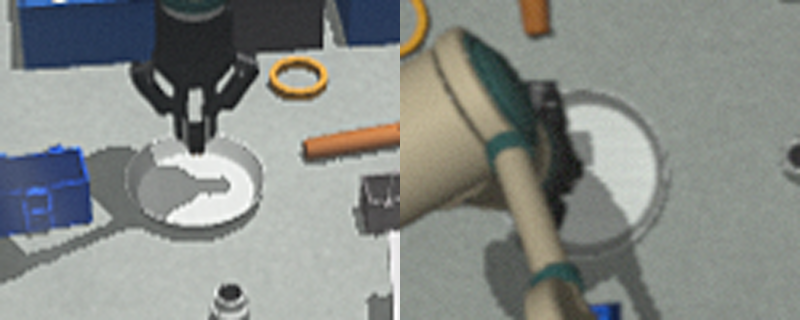

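The gripper with the relay hangs over the middle of the dish, tip at side crop (196,145) and dish centre near (195,188). Lowering now.

>>> jog_arm(deltas=[0, 0, 0, 0, 0, -20, 0.1, 0, 0, 0, 0, 0, -40, 0.1, 0, 0, 0, 0, 0, -50, 0.1, 0, 0, 0, 0, 0, -53, 0.1, 0, 0, 0, 0, 0, -55, 0.1, 0, 0, 0, 0, 0, -55, 0.1])

```text
clock: 18.1
position: [0.3959, 0.3152, 0.0348]
ee_rot: [-0.0, 0.707, 0.707, 0.0]
contact_force: [-0.1, -0.8, -1.4]
width: 0.015
gripper_force: 30.4
```

>>> jog_arm(deltas=[0, 0, 0, 0, 0, -1, 0.1, 0, 0, 0, 0, 0, -2, 0.1, 0, 0, 0, 0, 0, -3, 0.1, 0, 0, 0, 0, 0, -3, 0.1])

```text
clock: 18.5
position: [0.3954, 0.315, 0.0313]
ee_rot: [-0.0, 0.707, 0.707, -0.0]
contact_force: [0.2, 0.6, -0.3]
width: 0.0153
gripper_force: 30.5
```

>>> jog_arm(deltas=[0, 0, 0, 0, 0, -1, 0.1, 0, 0, 0, 0, 0, -2, 0.1, 0, 0, 0, 0, 0, -2, 0.1])

```text
clock: 18.8
position: [0.3956, 0.3151, 0.0309]
ee_rot: [-0.0, 0.707, 0.707, -0.0]
contact_force: [-2.9, -2.2, 14.0]
width: 0.0152
gripper_force: 32.4
```

Contact with the dish floor. Easing up 1.5 mm and releasing.

>>> jog_arm(deltas=[0, 0, 0, 0, 0, 1.5, 0.1, 0, 0, 0, 0, 0, 1.5, 0.22, 0, 0, 0, 0, 0, 1.5, 0.35, 0, 0, 0, 0, 0, 1.5, 0.5, 0, 0, 0, 0, 0, 1.5, 0.5, 0, 0, 0, 0, 0, 8, 0.5, 0, 0, 0, 0, 0, 25, 0.5, 0, 0, 0, 0, 0, 60, 0.5, 0, 0, 0, -30, 20, 105, 0.5, 0, 0, 0, -70, 50, 150, 0.5, 0, 0, 0, -110, 80, 170, 0.5, 0, 0, 0, -130, 100, 180, 0.5, 0, 0, 0, -130, 100, 180, 0.5], grip_force=20)

```text
clock: 20.1
position: [0.2628, 0.4184, 0.2125]
ee_rot: [-0.002, 0.706, 0.709, 0.002]
contact_force: [-0.7, 0.2, 0.6]
width: 0.0422
gripper_force: 0.0
```

```bash
python3 - <<'E'
from h import *
S=imaging.get_image("side");T=imaging.get_image("top")
f=lambda i:cv2.resize(i,(400,290),interpolation=2)
v=np.vstack([np.hstack([f(S[120:210,190:315]),f(T[180:270,130:255])]),np.hstack([f(S[290:380,215:340]),f(T[190:280,340:465])])]); cv2.imwrite("pics/a7.png",v)
s=manip.get_state();print(s["position"],s["contact_force"],s["width"])
E
```

```text
[0.2646 0.4157 0.2101] [ 0.5004 -0.5737 -0.0852] 0.042701708701447176
```

View pics/a7.png

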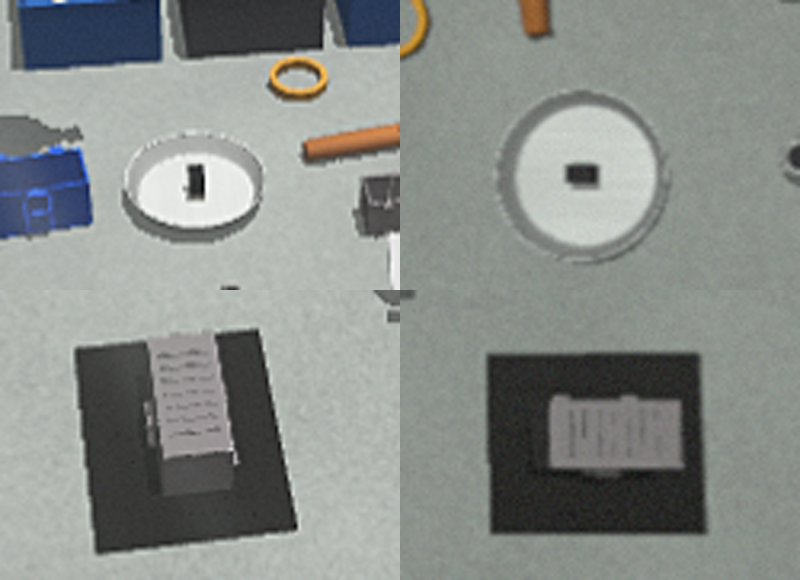

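The relay stands at (582,175) in the middle of the dish, and the cover stands rim down well inside the mat at (615,432). The arm is clear, so I'll hand in.

```bash
python3 -c "
from rig import manip
print(manip.sign_off())"
```

```text
the job is handed in; nothing more can be done
None
```

The job is handed in, but no verdict came back; in the last pictures the cover stands rim down on the mat and the relay is in the dish, standing on its blades rather than lying flat.

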